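Release a push-fit water tube and park it

ROBOT

A 6-joint arm with a two-finger parallel gripper is mounted at the origin on a cart in front of the work surface, level with it; the furniture and walls round the work are solid. World frame = base frame: x ahead of the robot, y to its left, z up, the work surface at z = 0. Lengths are in m, angles in rad, forces in N, time in s.
With the tool pointing down it reaches from about 0.35 to 0.85 m from the base axis. Payload 8.1 kg.
Tool frame: the origin (TCP) lies between the finger pads; the fingertips stand 11 mm ahead of it and the grasp point (between the pads) lies 8 mm behind it (tips_ahead is the z of the fingertips in the tool frame, in m); z points along the fingers, y is the line along which they close (so a half turn about z gives the same grasp; the last joint's range is limited). The gripper opens to 93 mm and grips with 3 to 60 N. Pads are 15 mm wide; open, the fingers measure 128 mm over their backs; the gripper's body (75 mm by 188 mm) begins 65 mm behind the grasp point.
Start: joints at [-1.218, 0.13, 1.488, -0, 1.523, -0.085], TCP at [0.254, -0.543, 0.23] pointing down, gripper open.
Joint ranges: [-2.96, 2.96], [-0.89, 2.26], [0.02, 2.5], [-1.34, 4.48], [0, 2.73], [-2.66, 2.66]. Speed limits (rad/s): [2.39, 2.39, 2.79, 3.14, 3.14, 3.14].

INTERFACE

Orientations are given as a rotation vector (axis times angle).
In Python, from plant import read_state, read_camera, close_job, tips_ahead gives the robot as it stands. The module is installed in compiled form; this text tells all that it offers.
- The arm moves only by the tool move_arm, never from a script. Its argument "plan" is a list of rows, each a list of 7 numbers: the turn, a rotation vector about the tool's x, y, z in units of 6 degrees (1.0 is 6 degrees), then the shift along the tool's x, y, z in units of 25 mm (1.0 is 25 mm), then the finger opening in mm, from 0 to 93. A call has exactly 10 rows; each row shifts and turns the commanded pose from where the row before left it, along the tool's axes as they then stand; what a row does not reach is not made up. A row lasts 1/10 s, in which the tool goes at most 50 mm and 8.59 degrees, less where a joint would pass 70% of its speed; a pose out of reach is approached as far as the arm can. A call is refused whole if a number of a shift passes 1 or a number of a turn 1, either way. A call with a gripper value outside its range is refused whole. The fingers move at their own pace and stop on an object; "force" is the grip in N (left out, the last holds). Time passes only in rows, so rows that do not move let the fingers close, or fill a call up. It gives the time, the measured TCP pose, the force, the opening and the grip force at its end, in the units of the state.
- read_state(): the state, without advancing time (a new reading comes with each control period).
- read_camera(name): name is "side" or "top" or "wrist"; returns a dict with "frame" (400x640x3 uint8, red, green, blue), "z_map" (400x640 float32, m along the optical axis (not along the pixel's ray), 0 where there is no reading), "fx", "fy", "cx", "cy" (pixels), "rvec" (rotation vector, rad) and "tvec" (3), from world to camera coordinates, as OpenCV has them. Camera axes: x right, y down, z forward; pixel columns grow to the right and rows downward; lengths in m; the calibration is good to about 2 mm. The wrist camera is an equidistant fisheye: a pixel r from the principal point sees the ray r / f radians off the axis. A picture is of the moment at which its call begins.
- close_job(): hands the job in; it is judged then, once.
The state is a dict: "t": time; "q": joint angles; "dq": joint speeds; "joint_torque": joint torques, N m; "tool_pos": TCP position; "orientation": TCP orientation; "force": force on the tool from outside, world axes, zero at the start; "wrist_torque": the same for the moment, N m; "opening": finger opening in m; "gripper_force": force on a finger pad.
Only numpy, scipy, OpenCV 4.12 (cv2) and the standard library are available. Lean on these libraries where they do the work, as an engineer would, in place of code of your own. Each camera call takes 0.05 s, during which the arm holds its last target. There are 200 camera calls.

TASK

Free the steel tube from the push-fit port: with the fingertips either side of the tube, gently press the port's collet ring all the way down, take hold of the tube while the ring is still held down, and draw the tube straight out. Then stand the tube foot-down in the empty parking socket and let go. Do not force the ring past its stop (25 N is too much), do not wrench at the tube while it is locked, and leave the other kitchen things where they are.

Things in the scene. Friction and masses are not known exactly. Their poses are not given: they have to be found in the camera images.
- port: push-fit port, fixed: white plate 110 x 80 x 16 mm with four screws, in its middle a round ribbed tower (35 mm across, top 58 mm above the worktop) with the grey collet ring round the tube above it; brass stub on one short side. Origin: centre of the underside, x along the long side, z up. The bore, 18 mm wide, stands over the origin; its floor, where the tube stands, is 21 mm up
- tube: straight rigid steel tube, 14 mm diameter, 97 mm long, 40 to 85 g, upright in the port, 36 to 48 mm showing above the ring. Origin: centre of its foot, z to its top. Groove, 9 mm thick, 6 to 14 mm above the foot. 2 mm play all round in the port's bore. Locked, it lifts only about 2 mm; pulling it against the lock with over 30 N is wrenching
- park: parking socket, fixed to the worktop: the same white plate, 110 x 80 x 16 mm, with a plain open round boss 35 mm across and 40 mm high and no ring. Origin: centre of the underside
- socket_mouth (a point): centre of the mouth of the socket's bore, 40 mm above the worktop; bore 18 mm wide, 28 mm deep, straight down, no chamfer
- salt_shaker: bystander: glass salt shaker with grey cap, 44 mm wide, 90 mm tall; origin under its centre
- tin_tuna: bystander: low round tin, 86 mm wide, 40 mm tall; origin under its centre
- spice_4: bystander: spice jar with ochre cap, 42 mm wide, 96 mm tall; origin under its centre
- mug_1: bystander: cream mug with a green band, 86 mm wide, 90 mm tall; origin under its centre
- tower_top (a point): centre of the tower's top, 58 mm above the worktop. Above it sits the collet ring: flat grey flange 48 mm across, 4.5 mm thick, 18 mm hole; fingertips press it on both sides of the tube. Ring up, its face is 12 to 24 mm above this point, by how far it is screwed on: not measured, feel for it. Stroke 7 mm to a hard stop; spring 4 N at first, 9 N at the stop, returns it
- tube_top (a point): centre of the tube's upper end. Teeth in the port stand in the tube's groove and clear it only while the ring is over 3.5 mm down. Let go, the ring rises at once; rising with fingers that hold the tube, it leaves 3.5 mm before the teeth close, and the tube needs 2 to 2.5 mm. So have the ring at its stop (force climbing steeply past 9 N, kept under 25 N) when tube and fingers start up
Not all that is in view belongs to the job. Leave any blue or orange look-alike of the park alone.

How it is judged:
By the outcome, as a careful person would: the job done as asked, in the order asked, and still so for the second after the job is handed in, with the robot touching nothing.
It also fails if it takes over 66 s, if anything falls off the work surface, if the arm or the gripper's body presses on something with over 40 N, if the wrist force passes 120 N, or if a joint passes its speed limit or range.

## Working session

There is one attempt and no reset: what is moved stays moved. The work goes in short steps, Python scripts to look and compute and a tool call to move; the robot and the scene stay as the last step left them, time stands still between calls to the robot, and variables do not carry over. Pictures are saved under pics/ and viewed, at most 13 in all, crops included, and the job is handed in when it is done.

Besides the shell and the picture viewer there is one more tool, called after "Call:" as name([rows], argument=value, ...), one row to a line, values as JSON. move_arm: Moves the arm, as the interface text tells. Its arguments: {"type":"object","properties":{"plan":{"type":"array","items":{"type":"array","items":{"type":"number"}}},"force":{"type":"number"}},"required":["plan"]}

```bash
mkdir -p pics; cat > h.py <<'E'
import numpy as np, cv2
from plant import *
from scipy.spatial.transform import Rotation as R
def pts(c):
    z=c["z_map"]; v,u=np.mgrid[:400,:640]
    P=np.stack([(u-c["cx"])/c["fx"]*z,(v-c["cy"])/c["fy"]*z,z],-1)
    M=R.from_rotvec(np.ravel(c["rvec"])).as_matrix()
    return (P-np.ravel(c["tvec"]))@M
def ray(c,u,v,h):
    M=R.from_rotvec(np.ravel(c["rvec"])).as_matrix(); t=np.ravel(c["tvec"])
    d=M.T@np.array([(u-c["cx"])/c["fx"],(v-c["cy"])/c["fy"],1]); o=-M.T@t
    return o+d*(h-o[2])/d[2]
def save(n,f): cv2.imwrite("pics/"+n,f[:,:,::-1])
E
python3 - <<'E'
from h import *
a=read_camera("top");b=read_camera("side")
np.savez("a.npz",**a);np.savez("b.npz",**b)
save("ts.png",cv2.resize(np.vstack([a["frame"],b["frame"]]),(480,600),interpolation=cv2.INTER_AREA))
save("top.png",a["frame"]);save("side.png",b["frame"])
s=read_state();print(s,tips_ahead)
E
```

```text
{'t': 0.1, 'q': array([-1.21838099e+00,  1.31116457e-01,  1.48913251e+00,  2.95437736e-05,
        1.52297196e+00, -8.53844750e-02]), 'dq': array([-1.66424116e-04,  3.99070873e-04, -3.68858482e-03,  1.60536424e-03,
       -8.85762103e-05,  7.91869299e-04]), 'joint_torque': array([ 1.29286753e-03, -5.61341858e+01, -4.93095410e+01,  7.70382187e-02,
        2.90299795e-02, -4.97448252e-05]), 'tool_pos': array([ 0.25424417, -0.54295068,  0.2286947 ]), 'orientation': array([-3.06504598e+00, -6.81861926e-01,  2.94385497e-04]), 'force': array([-0.02158946, -0.40414514,  0.05014246]), 'wrist_torque': array([ 0.02853427,  0.04232413, -0.02379631]), 'gripper_force': 0.0, 'opening': 0.09330917020875922} 0.011
```

View pics/top.png

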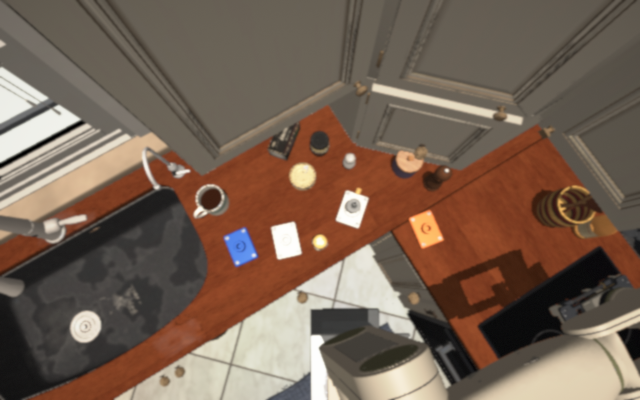

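View pics/side.png

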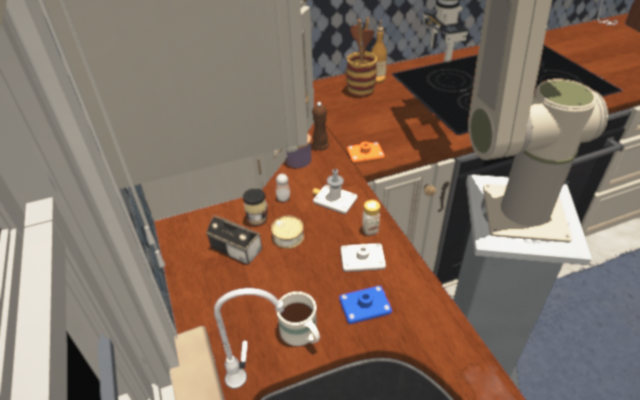

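The top view shows the candidates:
- Port: white plate with the ringed tower and brass stub, at top (352,207) and side (336,192).
- Park: plain white plate at top (286,240) and side (363,256).
- Look-alikes to leave alone: blue at top (240,246) and orange at top (426,229).
- Nearby obstacle: the spice jar at top (320,242).

Next I'll measure these and check them in one close crop.

```bash
python3 - <<'E'
from h import *
a=dict(np.load("a.npz"));b=dict(np.load("b.npz"))
for n,c,rois in(("top",a,{"port":(325,180,380,235),"park":(266,215,308,265)}),("side",b,{"port":(308,165,362,215),"park":(335,235,392,275)})):
    P=pts(c);hsv=cv2.cvtColor(c["frame"],cv2.COLOR_RGB2HSV)
    for k,(x0,y0,x1,y1) in rois.items():
        p=P[y0:y1,x0:x1];h=hsv[y0:y1,x0:x1]
        m=(h[...,1]<70)&(h[...,2]>150)&(abs(p[...,2]-.016)<.006)
        q=p[m]
        r=cv2.minAreaRect((q[:,:2]*1000).astype(np.float32))
        hi=p[(p[...,2]>.028)&(p[...,2]<.14)]
        print(n,k,m.sum(),np.round(q.mean(0),4),r,"hi",len(hi),hi.mean(0).round(4),hi.max(0).round(4))
        for l,u in((.03,.05),(.05,.085),(.085,.13)):
            s=hi[(hi[:,2]>l)&(hi[:,2]<u)]
            if len(s):print("  ",l,len(s),s.mean(0).round(4),((s.max(0)+s.min(0))/2).round(4))
P=pts(a)
for n,(u,v) in dict(spice=(320,242),salt=(350,160),tin=(302,176),mug=(210,200),blue=(240,246)).items(): print(n,P[v,u].round(3))
f=np.hstack([cv2.resize(a["frame"][170:270,260:390],(520,400),interpolation=2)[:, :],cv2.resize(b["frame"][160:280,305:395],(280,400),interpolation=2)])
save("crop.png",f)
E
```

```text
top port 534 [0.5487 0.0171 0.0162] ((553.129638671875, 15.955387115478516), (79.20063018798828, 109.7366714477539), 69.69659423828125) hi 183 [0.5519 0.0164 0.0833] [0.5763 0.0385 0.1221]
   0.03 3 [0.5382 0.0247 0.035 ] [0.5382 0.0241 0.0347]
   0.05 143 [0.5523 0.0169 0.0799] [0.5532 0.0159 0.0675]
   0.085 35 [0.5522 0.0144 0.1043] [0.5533 0.0132 0.1037]
top park 690 [0.4508 0.237  0.0156] ((452.0614929199219, 236.6775360107422), (109.82550048828125, 79.54267883300781), 12.067564964294434) hi 74 [0.4522 0.2362 0.0388] [0.469  0.2525 0.047 ]
   0.03 72 [0.452  0.2364 0.0391] [0.4527 0.236  0.0399]
side port 507 [0.5488 0.028  0.0164] ((552.0723876953125, 18.538814544677734), (85.59329986572266, 110.69082641601562), 69.19892883300781) hi 316 [0.5503 0.0244 0.0708] [0.575  0.0408 0.1222]
   0.03 68 [0.5497 0.0294 0.0404] [0.5514 0.0235 0.04  ]
   0.05 175 [0.5503 0.0237 0.0722] [0.5514 0.0177 0.0674]
   0.085 67 [0.5512 0.0207 0.1015] [0.5493 0.0234 0.1037]
side park 806 [0.45   0.2457 0.016 ] ((450.30389404296875, 240.043212890625), (109.59200286865234, 81.51544189453125), 12.33279800415039) hi 132 [0.4501 0.2405 0.0372] [0.4666 0.2584 0.0436]
   0.03 121 [0.45   0.2397 0.0379] [0.4504 0.2385 0.0368]
spice [0.436 0.123 0.098]
salt [0.7   0.021 0.087]
tin [0.662 0.179 0.038]
mug [0.582 0.478 0.059]
blue [0.434 0.385 0.017]
```

View pics/crop.png

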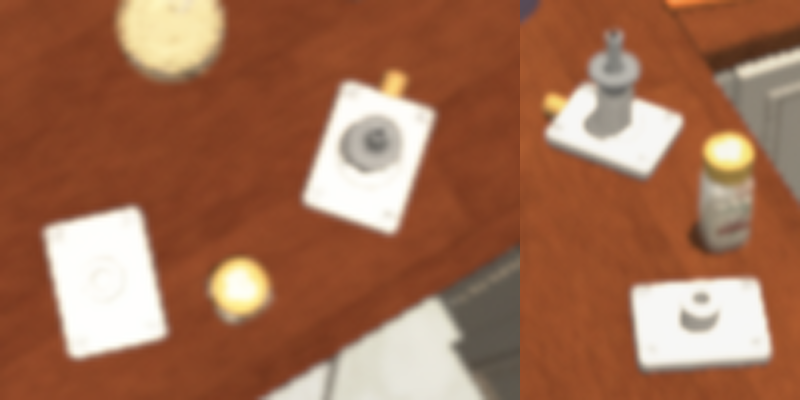

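The crop confirms the choice. The port has the tower, ring, tube and brass stub, at about (0.5525, 0.0165), and the park has a plain open boss, at about (0.4515, 0.238). Plate sizes and heights match the description. I'll move above the port.

Call:
move_arm([
  [0,0,0,0.5,-0.37,0,60],
  [0,0,0,1,-0.75,0,60],
  [0,0,0,1,-0.75,0,60],
  [0,0,0,1,-0.75,0,60],
  [0,0,0,1,-0.75,0,60],
  [0,0,0,1,-0.75,0,60],
  [0,0,0,1,-0.75,0,60],
  [0,0,0,1,-0.75,0,60],
  [0,0,0,1,-0.75,0,60],
  [0,0,0,1,-0.75,0,60],
])

```text
t: 1.1
tool_pos: [0.3944, -0.2792, 0.2294]
orientation: [-3.066, -0.683, -0.0]
force: [-0.3, -0.0, 0.2]
opening: 0.0601
gripper_force: 0.0
```

Call:
move_arm([
  [0,0,0,1,-0.75,0,60],
  [0,0,0,1,-0.75,0,60],
  [0,0,0,1,-0.75,0,60],
  [0,0,0,1,-0.75,0,60],
  [0,0,0,1,-0.75,0,60],
  [0,0,0,1,-0.75,0,60],
  [0,0,0,1,-0.75,0,60],
  [0,0,0,1,-0.75,0,60],
  [0,0,0,0.5,-0.37,0,60],
  [0,0,0,0,0,0,60],
])

```text
t: 2.1
tool_pos: [0.519, -0.0452, 0.2294]
orientation: [-3.065, -0.687, 0.001]
force: [0.1, 0.2, -0.6]
opening: 0.0599
gripper_force: 0.0
```

```bash
cat > w.py <<'E'
from h import *
import sys
s=read_state();M=R.from_rotvec(s["orientation"]).as_matrix();print(s["tool_pos"],s["force"],s["opening"]);print(M.round(4))
t=np.array([float(sys.argv[1]),float(sys.argv[2]),0]);d=t-s["tool_pos"]
print("units to target xy",(M.T@d/.025).round(2))
E
python3 w.py .5525 .0165; python3 -c "
from h import *
c=read_camera('wrist');save('w1.png',c['frame']);np.savez('w1.npz',**c);print({k:c[k] for k in('fx','fy','cx','cy','rvec','tvec')})"
```

```text
[ 0.51902169 -0.04517149  0.22935458] [ 0.09769344  0.21342145 -0.62503594] 0.059909281607232905
[[ 9.044e-01  4.266e-01 -5.000e-04]
 [ 4.266e-01 -9.044e-01  4.000e-04]
 [-3.000e-04 -6.000e-04 -1.000e+00]]
units to target xy [ 2.27 -1.65  9.17]
{'fx': 309.70691628693146, 'fy': 309.70691628693146, 'cx': 314.85667814896635, 'cy': 199.67868891449834, 'rvec': array([-2.43647775,  1.54384776,  0.23061748]), 'tvec': array([-0.26202006,  0.39622709,  0.52354746])}
```

View pics/w1.png

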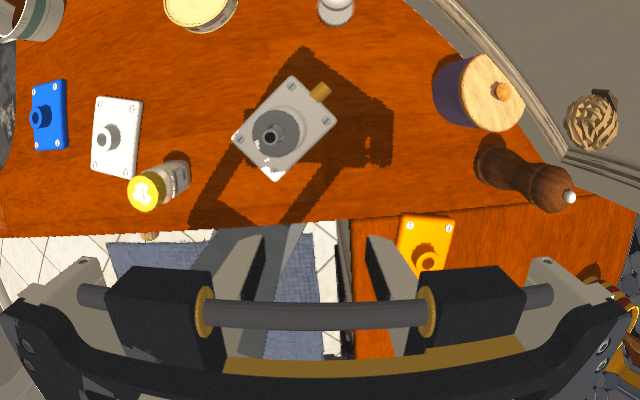

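The wrist view shows the tube top at (269,137), the ring around (277,134) and the park boss at (107,136). I'll measure these from the depth map.

```bash
cat >> h.py <<'E'
def fpts(c):
    v,u=np.mgrid[:400,:640].astype(float);x=(u-c["cx"])/c["fx"];y=(v-c["cy"])/c["fy"];r=np.hypot(x,y)+1e-9
    k=np.tan(r)/r;z=c["z_map"]
    P=np.stack([x*k*z,y*k*z,z],-1);M=R.from_rotvec(np.ravel(c["rvec"])).as_matrix()
    return (P-np.ravel(c["tvec"]))@M
def circ(q):
    q=(q[:,:2]*1000).astype(np.float32);(x,y),r=cv2.minEnclosingCircle(q);return round(x,1),round(y,1),round(r,1),len(q)
E
cat > m.py <<'E'
from h import *
import sys
c=read_camera("wrist");P=fpts(c);save(sys.argv[1],c["frame"])
near=lambda x,y,r:np.hypot(P[...,0]-x,P[...,1]-y)<r
z=P[...,2];n=near(.5525,.0165,.032)
print("zhist",np.histogram(z[n],bins=np.arange(.05,.13,.004)))
print("tubetop",circ(P[n&(z>.113)]) if (n&(z>.113)).any() else 0, z[n].max())
q=n&(z>.066)&(z<.09);print("ring",circ(P[q]),np.median(z[q]))
m=near(.4515,.238,.03);q=m&(z>.036)&(z<.045)
print("boss",circ(P[q]),np.median(z[q]))
E
python3 m.py w2.png
```

```text
zhist (array([   6,    6,    7,    7,    6,   14,    5,  217, 1227,    6,    6,
          4,    8,    9,    6,    8,   23,  183,    0]), array([0.05 , 0.054, 0.058, 0.062, 0.066, 0.07 , 0.074, 0.078, 0.082,
       0.086, 0.09 , 0.094, 0.098, 0.102, 0.106, 0.11 , 0.114, 0.118,
       0.122, 0.126]))
tubetop (539.9, 9.7, 21.5, 6394) 0.3292659812978483
ring (553.8, 14.8, 24.1, 1475) 0.08281176130346421
boss (453.0, 235.2, 17.7, 341) 0.041003669637497
```

Call:
move_arm([
  [0,0,0,0.4,-0.28,0,40],
  [0,0,0,0.8,-0.5,0,40],
  [0,0,0,0.7,-0.5,0,40],
  [0,0,0,0.38,-0.3,0,40],
  [0,0,0,0,0,0.7,40],
  [0,0,0,0,0,0.9,40],
  [0,0,0,0,0,0.7,40],
  [0,0,0,0,0,0.4,40],
  [0,0,0,0,0,0,40],
  [0,0,0,0,0,0,40],
])

```text
t: 3.2
tool_pos: [0.5541, 0.0125, 0.1628]
orientation: [3.067, 0.681, 0.001]
force: [0.3, 0.1, -0.6]
opening: 0.0399
gripper_force: 0.0
```

```bash
sed -i 's/n&(z>.113)/n\&(z>.113)\&(z<.122)/g' m.py; python3 m.py w3.png; python3 w.py .5538 .0148; python3 w.py .453 .2352|tail -1
```

```text
zhist (array([  53,    4,    3,    8,    8,   23,   30,  287, 1630,   25,   33,
         29,   26,   42,   31,   31,   48,  282,    0]), array([0.05 , 0.054, 0.058, 0.062, 0.066, 0.07 , 0.074, 0.078, 0.082,
       0.086, 0.09 , 0.094, 0.098, 0.102, 0.106, 0.11 , 0.114, 0.118,
       0.122, 0.126]))
tubetop (554.0, 14.8, 7.3, 337) 0.2797624510061798
ring (553.9, 15.0, 24.0, 2003) 0.08274600115211736
boss (452.9, 235.5, 17.4, 457) 0.04087224036072454
[0.55447076 0.0125227  0.16330125] [-0.59837389  0.23849683 -0.08417664] 0.040119221013780654
[[ 9.058e-01  4.237e-01  1.500e-03]
 [ 4.237e-01 -9.058e-01 -2.000e-04]
 [ 1.300e-03  8.000e-04 -1.000e+00]]
units to target xy [ 0.01 -0.1   6.53]
units to target xy [ 0.09 -9.79  6.52]
```

View pics/w3.png

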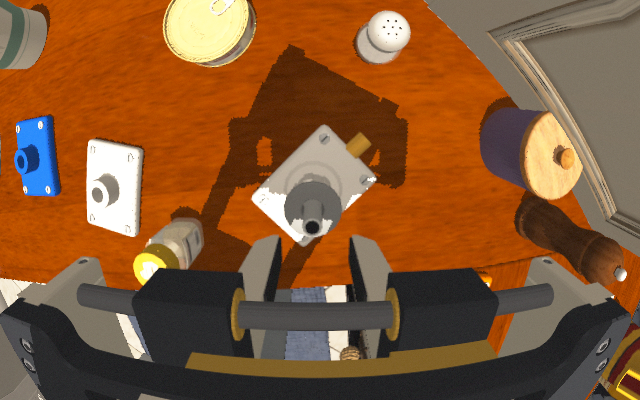

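Tube top (313,227) and ring both lie at (0.554, 0.015), centred between the fingers to within 2.5 mm. I'll correct y, narrow to 24 mm and descend to just above the ring.

Call:
move_arm([
  [0,0,0,0,-0.1,0,30],
  [0,0,0,0,0,0,24],
  [0,0,0,0,0,0.2,24],
  [0,0,0,0,0,0.3,24],
  [0,0,0,0,0,0.4,24],
  [0,0,0,0,0,0.4,24],
  [0,0,0,0,0,0.4,24],
  [0,0,0,0,0,0.4,24],
  [0,0,0,0,0,0.2,24],
  [0,0,0,0,0,0,24],
])

```text
t: 4.25
tool_pos: [0.552, 0.0151, 0.1033]
orientation: [-3.066, -0.682, 0.003]
force: [0.1, -0.8, 1.3]
opening: 0.024
gripper_force: 0.0
```

```bash
python3 w.py .5538 .0148; python3 w.py .4529 .2355|tail -1
```

```text
[0.55200221 0.01506276 0.10333651] [ 0.13909686 -0.78780203  1.31157017] 0.02400512979674613
[[ 9.057e-01  4.239e-01 -2.000e-03]
 [ 4.239e-01 -9.057e-01  1.000e-04]
 [-1.800e-03 -1.000e-03 -1.000e+00]]
units to target xy [0.07 0.04 4.13]
units to target xy [ 0.15 -9.66  4.14]
```

Call:
move_arm([
  [0,0,0,0.06,0,0.08,24],
  [0,0,0,0,0,0.08,24],
  [0,0,0,0,0,0.04,24],
  [0,0,0,0,0,0.04,24],
  [0,0,0,0,0,0.04,24],
  [0,0,0,0,0,0.04,24],
  [0,0,0,0,0,0.04,24],
  [0,0,0,0,0,0.04,24],
  [0,0,0,0,0,0,24],
  [0,0,0,0,0,0,24],
])

```text
t: 5.25
tool_pos: [0.5541, 0.0156, 0.0946]
orientation: [3.067, 0.682, -0.0]
force: [0.6, 0.0, -0.4]
opening: 0.024
gripper_force: 0.0
```

Call:
move_arm([
  [0,0,0,0,0,0.04,24],
  [0,0,0,0,0,0.04,24],
  [0,0,0,0,0,0.04,24],
  [0,0,0,0,0,0.04,24],
  [0,0,0,0,0,0,24],
  [0,0,0,0,0,0,24],
  [0,0,0,0,0,0,24],
  [0,0,0,0,0,0,24],
  [0,0,0,0,0,0,24],
  [0,0,0,0,0,0,24],
])

```text
t: 6.25
tool_pos: [0.5543, 0.0156, 0.0909]
orientation: [3.067, 0.682, 0.001]
force: [-1.8, -0.2, 5.8]
opening: 0.0236
gripper_force: 2.5
```

Call:
move_arm([
  [0,0,0,0,0,0.04,24],
  [0,0,0,0,0,0.04,24],
  [0,0,0,0,0,0.04,24],
  [0,0,0,0,0,0.02,24],
  [0,0,0,0,0,0,24],
  [0,0,0,0,0,0,24],
  [0,0,0,0,0,0,24],
  [0,0,0,0,0,0,24],
  [0,0,0,0,0,0,24],
  [0,0,0,0,0,0,24],
])

```text
t: 7.25
tool_pos: [0.5543, 0.0157, 0.0877]
orientation: [3.067, 0.682, 0.001]
force: [-3.5, 0.7, 7.8]
opening: 0.0242
gripper_force: 3.7
```

Call:
move_arm([
  [0,0,0,0,0,0.02,24],
  [0,0,0,0,0,0.02,24],
  [0,0,0,0,0,0.02,24],
  [0,0,0,0,0,0,24],
  [0,0,0,0,0,0,24],
  [0,0,0,0,0,0,24],
  [0,0,0,0,0,0,24],
  [0,0,0,0,0,0,24],
  [0,0,0,0,0,0,24],
  [0,0,0,0,0,0,24],
])

```text
t: 8.25
tool_pos: [0.5544, 0.0156, 0.0863]
orientation: [3.067, 0.682, 0.001]
force: [-3.3, 0.4, 8.1]
opening: 0.0239
gripper_force: 4.2
```

Call:
move_arm([
  [0,0,0,0,0,0.02,24],
  [0,0,0,0,0,0.02,24],
  [0,0,0,0,0,0,24],
  [0,0,0,0,0,0,24],
  [0,0,0,0,0,0,24],
  [0,0,0,0,0,0,24],
  [0,0,0,0,0,0,24],
  [0,0,0,0,0,0,24],
  [0,0,0,0,0,0,24],
  [0,0,0,0,0,0,24],
])

```text
t: 9.25
tool_pos: [0.5544, 0.0157, 0.0859]
orientation: [3.066, 0.682, 0.001]
force: [-6.3, -0.5, 12.7]
opening: 0.024
gripper_force: 6.4
```

The ring is at its stop: 12.7 N, climbing steeply. I'll add a touch more and then grip.

Call:
move_arm([
  [0,0,0,0,0,0.01,18],
  [0,0,0,0,0,0,14],
  [0,0,0,0,0,0,10],
  [0,0,0,0,0,0,8],
  [0,0,0,0,0,0,8],
  [0,0,0,0,0,0,8],
  [0,0,0,0,0,0,8],
  [0,0,0,0,0,0,8],
  [0,0,0,0,0,0,8],
  [0,0,0,0,0,0,8],
], force=30)

```text
t: 10.25
tool_pos: [0.5554, 0.0158, 0.0859]
orientation: [3.066, 0.682, 0.004]
force: [-1.6, 0.8, 10.5]
opening: 0.0133
gripper_force: 31.4
```

Tube gripped with the ring still at its stop (same height, 10.5 N). I'll draw it straight up.

Call:
move_arm([
  [0,0,0,0,0,-0.08,8],
  [0,0,0,0,0,-0.1,8],
  [0,0,0,0,0,-0.1,8],
  [0,0,0,0,0,-0.1,8],
  [0,0,0,0,0,0,8],
  [0,0,0,0,0,0,8],
  [0,0,0,0,0,0,8],
  [0,0,0,0,0,0,8],
  [0,0,0,0,0,0,8],
  [0,0,0,0,0,0,8],
])

```text
t: 11.25
tool_pos: [0.5546, 0.0155, 0.0938]
orientation: [3.066, 0.682, 0.002]
force: [4.4, -0.6, -3.4]
opening: 0.0135
gripper_force: 30.0
```

Call:
move_arm([
  [0,0,0,0,0,-0.1,8],
  [0,0,0,0,0,-0.2,8],
  [0,0,0,0,0,-0.2,8],
  [0,0,0,0,0,-0.2,8],
  [0,0,0,0,0,-0.2,8],
  [0,0,0,0,0,-0.1,8],
  [0,0,0,0,0,0,8],
  [0,0,0,0,0,0,8],
  [0,0,0,0,0,0,8],
  [0,0,0,0,0,0,8],
])

```text
t: 12.25
tool_pos: [0.5541, 0.0157, 0.1188]
orientation: [-3.067, -0.682, 0.0]
force: [1.7, -0.5, -0.2]
opening: 0.0136
gripper_force: 30.0
```

```bash
python3 - <<'E'
from h import *
for n in("side","wrist"):
    c=read_camera(n); f=c["frame"]
    save("l_%s.png"%n,cv2.resize(f[130:230,270:400],(780,600)) if n=="side" else f)
E
```

```text
(no output)
```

View pics/l_side.png

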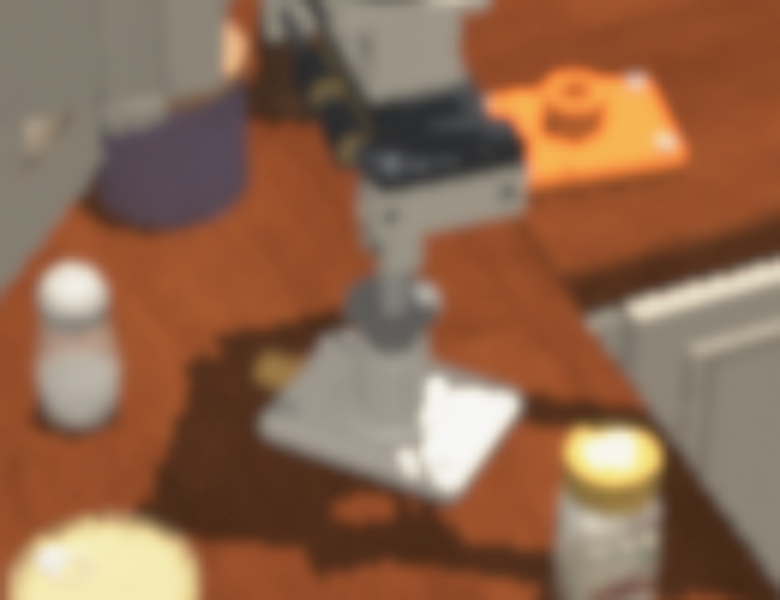

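The side crop shows the fingertips clear above the ring, with the tube still running down into it. I'll keep lifting.

Call:
move_arm([
  [0,0,0,0,0,-0.2,8],
  [0,0,0,0,0,-0.4,8],
  [0,0,0,0,0,-0.4,8],
  [0,0,0,0,0,-0.4,8],
  [0,0,0,0,0,-0.5,8],
  [0,0,0,0,0,-0.5,8],
  [0,0,0,0,0,-0.4,8],
  [0,0,0,0,0,-0.2,8],
  [0,0,0,0,0,0,8],
  [0,0,0,0,0,0,8],
])

```text
t: 13.35
tool_pos: [0.554, 0.0156, 0.1935]
orientation: [-3.067, -0.682, 0.001]
force: [-1.2, 0.6, -0.4]
opening: 0.013
gripper_force: 30.0
```

```bash
python3 w.py .4529 .2355; python3 -c "
from h import *
c=read_camera('wrist');save('w4.png',c['frame'])
c=read_camera('side');np.savez('b2.npz',**c)"
```

```text
[0.55395897 0.01564272 0.19353455] [-1.1774658   0.57823269 -0.44398531] 0.013029153258646578
[[ 9.057e-01  4.239e-01 -5.000e-04]
 [ 4.239e-01 -9.057e-01  0.000e+00]
 [-4.000e-04 -2.000e-04 -1.000e+00]]
units to target xy [ 0.07 -9.68  7.74]
```

View pics/w4.png

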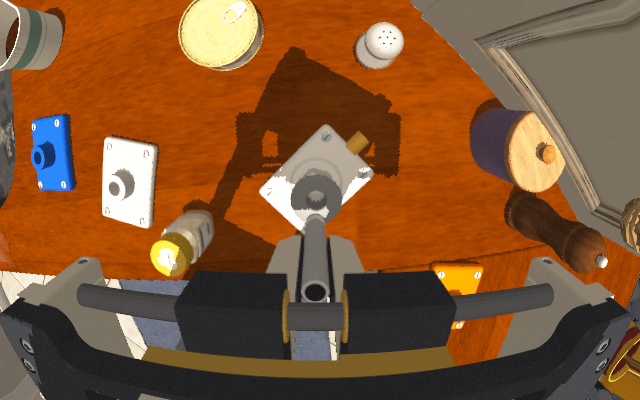

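The tube is out (foot near (316,213) above the empty ring, top at (316,292)) and hangs straight in the grip. I'll go over to the park.

Call:
move_arm([
  [0,0,0,0,-0.5,0,8],
  [0,0,0,0,-1,0,8],
  [0,0,0,0,-1,0,8],
  [0,0,0,0,-1,0,8],
  [0,0,0,0,-1,0,8],
  [0,0,0,0,-1,0,8],
  [0,0,0,0,-1,0,8],
  [0,0,0,0,-1,0,8],
  [0,0,0,0.03,-0.8,0,8],
  [0,0,0,0.03,-0.5,0,8],
])

```text
t: 14.45
tool_pos: [0.4608, 0.2172, 0.1935]
orientation: [-3.066, -0.684, 0.001]
force: [0.7, -0.1, -0.5]
opening: 0.0135
gripper_force: 30.0
```

Call:
move_arm([
  [0,0,0,0,-0.5,0,8],
  [0,0,0,0,-0.3,0,8],
  [0,0,0,0,0,0,8],
  [0,0,0,0,0,0.3,8],
  [0,0,0,0,0,0.5,8],
  [0,0,0,0,0,0.5,8],
  [0,0,0,0,0,0.4,8],
  [0,0,0,0,0,0.2,8],
  [0,0,0,0,0,0,8],
  [0,0,0,0,0,0,8],
])

```text
t: 15.45
tool_pos: [0.4539, 0.2336, 0.1465]
orientation: [-3.067, -0.682, -0.0]
force: [0.3, -0.3, -0.4]
opening: 0.0138
gripper_force: 30.0
```

```bash
cat > t.py <<'E'
from h import *
c=read_camera("wrist");P=fpts(c);save("w5.png",c["frame"])
s=read_state();p=s["tool_pos"];M=R.from_rotvec(s["orientation"]).as_matrix();print(p,s["force"])
z=P[...,2];near=np.hypot(P[...,0]-p[0],P[...,1]-p[1])<.02
cam=-R.from_rotvec(np.ravel(c["rvec"])).as_matrix().T@np.ravel(c["tvec"])
print("cam-tool in tool",(M.T@(cam-p)).round(3))
for h in np.arange(.045,p[2]-.012,.008):
    q=P[near&(abs(z-h)<.004)]
    if len(q)>8:
        l=(q-p)@M; print(h.round(3),len(q),"ymid",((np.percentile(l[:,1],3)+np.percentile(l[:,1],97))/2*1e3).round(1),"width",(np.ptp(l[:,1])*1e3).round(1),"x near face",(np.percentile(l[:,0],97)*1e3).round(1),(np.percentile(l[:,0],3)*1e3).round(1))
m=np.hypot(P[...,0]-.4529,P[...,1]-.2355)<.032
q=P[m&(z>.037)&(z<.044)];print("boss",circ(q),np.median(q[:,2]))
l=P[near&(z>.045)&(z<p[2]-.012)]
if len(l): print("foot z",np.percentile(l[:,2],1))
E
python3 t.py; python3 w.py .4529 .2355|tail -1
```

```text
[0.45412067 0.23378218 0.14689631] [0.46985256 0.83985137 0.3158664 ]
cam-tool in tool [ 0.081 -0.    -0.156]
0.045 411 ymid -3.1 width 32.8 x near face 14.2 -12.4
0.085 65 ymid 0.0 width 13.3 x near face 4.2 -2.2
0.093 43 ymid -0.0 width 13.3 x near face 4.4 -2.6
0.101 66 ymid -0.3 width 12.7 x near face 4.8 -0.3
0.109 73 ymid 0.1 width 12.9 x near face 5.0 0.5
0.117 100 ymid -0.6 width 13.9 x near face 5.0 -1.5
0.125 102 ymid -0.5 width 13.5 x near face 4.9 -0.9
0.133 122 ymid -0.3 width 18.7 x near face 7.4 0.4
boss (452.8, 236.5, 17.7, 779) 0.04104943627911741
foot z 0.08634846390394371
units to target xy [-0.02 -0.08  5.88]
```

View pics/w5.png

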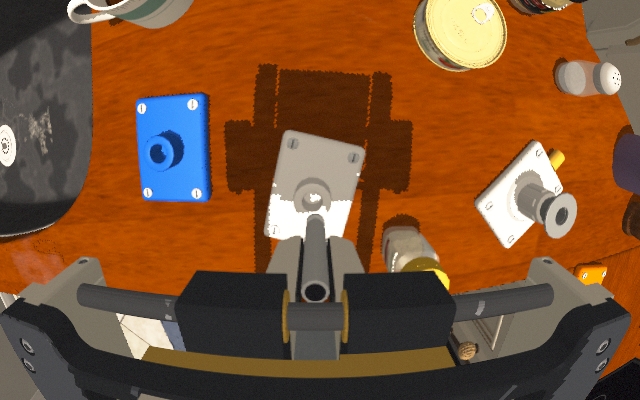

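The wrist view shows the tube foot near (315,220) and the park's bore at (313,197), with the blue look-alike well away at (165,152). I'll fit circles to the tube and boss for the last offset.

```bash
cat > f.py <<'E'
from h import *
from scipy.optimize import least_squares as LS
s=read_state();p=s["tool_pos"];M=R.from_rotvec(s["orientation"]).as_matrix()
Q=[];
for i in range(4):
    c=read_camera("wrist");Q.append(((fpts(c)-p)@M)*1e3)
L=np.stack(Q); h=(p[2]*1e3-L[...,2]); L=L.reshape(-1,3);h=h.ravel();foot=h.min()
near=np.hypot(L[:,0],L[:,1])<14
q=L[near&(h>60)&(h<128)&(h>np.percentile(h[near&(h>60)],1)+3)&(L[:,2]<p[2]*1e3)]
q=q[(q[:,2]>15)]
fit=LS(lambda a:np.hypot(q[:,0]-a[0]-a[2]*q[:,2],q[:,1]-a[1]-a[3]*q[:,2])-7,[0,0,0,0],loss="soft_l1")
a=fit.x;zf=p[2]*1e3-85;print("tube n",len(q),"at foot",a[:2]+a[2:]*62,"at tips",a[:2]+a[2:]*11,"slope",a[2:],np.median(abs(fit.fun)))
T=((np.array([.4529,.236,.04])-p)@M)*1e3
d=np.hypot(L[:,0]-T[0],L[:,1]-T[1])
w=L[(d<23)&(h>19)&(h<36)]   # outer wall
fit=LS(lambda a:np.hypot(w[:,0]-a[0],w[:,1]-a[1])-17.5,T[:2],loss="soft_l1");print("wall",len(w),fit.x,np.median(abs(fit.fun)))
e=L[(d<23)&(h>37)&(h<44)];print("top face",len(e),circ(e/1e3))
b=L[(d<10)&(h<32)];print("bore pts",len(b),circ(b/1e3) if len(b) else 0)
# plate
W=L[(h>13)&(h<19)&(d<70)];r=cv2.minAreaRect(W[:,:2].astype(np.float32));print("plate",r)
E
python3 f.py
```

```text
tube n 1303 at foot [-2.08484535  0.04611486] at tips [-1.95997067 -0.16120681] slope [-0.00244852  0.00406513] 0.22241412205987032
wall 1062 [ 4.3797382  -9.57240651] 3.1673846437063418
top face 3111 (-0.2, -3.1, 17.7, 3111)
bore pts 992 (-3.3, -2.9, 8.8, 992)
plate ((-0.086273193359375, -2.6234359741210938), (109.37135314941406, 80.47107696533203), 13.408016204833984)
```

Call:
move_arm([
  [0,0,0,0.08,-0.11,0,8],
  [0,0,0,0,0,0.2,8],
  [0,0,0,0,0,0.3,8],
  [0,0,0,0,0,0.3,8],
  [0,0,0,0,0,0.3,8],
  [0,0,0,0,0,0.2,8],
  [0,0,0,0,0,0.1,8],
  [0,0,0,0,0,0,8],
  [0,0,0,0,0,0,8],
  [0,0,0,0,0,0,8],
])

```text
t: 16.7
tool_pos: [0.4547, 0.2371, 0.1119]
orientation: [-3.066, -0.682, -0.001]
force: [0.6, -0.2, -1.1]
opening: 0.0134
gripper_force: 30.0
```

```bash
python3 f.py; python3 -c "
from h import *
s=read_state();print(s['tool_pos'],s['force'])
c=read_camera('wrist');save('w6.png',cv2.resize(c['frame'][150:310,240:400],(600,600)))"
```

```text
tube n 1233 at foot [-2.25156923 -0.01833339] at tips [-2.0621711 -0.1403848] slope [-0.00371369  0.00239316] 0.21499804237010434
wall 995 [-2.69147952  0.06460492] 0.3299701872629086
top face 3549 (-2.1, -0.0, 17.7, 3549)
bore pts 615 (-4.8, -0.4, 8.8, 615)
plate ((-1.8987655639648438, -0.00592041015625), (109.81230926513672, 80.32868194580078), 13.172880172729492)
[0.45455705 0.23703954 0.1116506 ] [ 0.01327701 -0.50127099 -0.89207393]
```

View pics/w6.png

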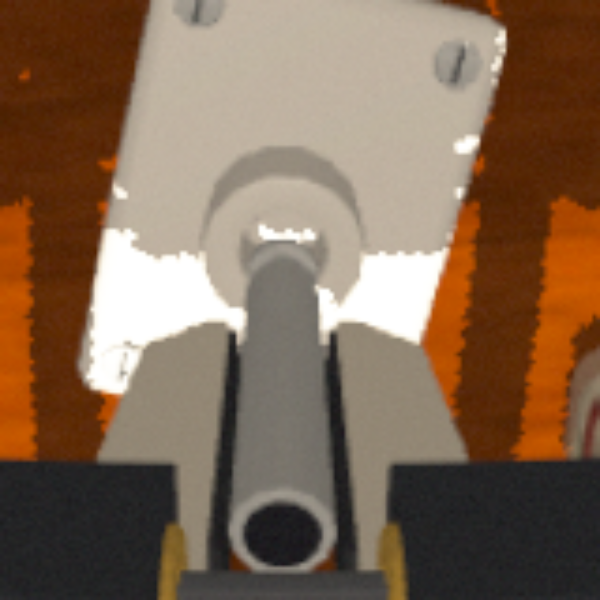

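Tube and socket now agree to about 0.3 mm, and the foot sits just above the bore at crop (283,250). I'll lower it in while watching the force.

Call:
move_arm([
  [0,0,0,0,0,0.08,8],
  [0,0,0,0,0,0.08,8],
  [0,0,0,0,0,0.08,8],
  [0,0,0,0,0,0.08,8],
  [0,0,0,0,0,0.08,8],
  [0,0,0,0,0,0.08,8],
  [0,0,0,0,0,0,8],
  [0,0,0,0,0,0,8],
  [0,0,0,0,0,0,8],
  [0,0,0,0,0,0,8],
])

```text
t: 17.95
tool_pos: [0.4545, 0.237, 0.0995]
orientation: [-3.067, -0.682, -0.0]
force: [0.0, -0.4, -0.3]
opening: 0.0134
gripper_force: 30.0
```

Inside with no contact force. I'll go on nearly to the floor.

Call:
move_arm([
  [0,0,0,0,0,0.1,8],
  [0,0,0,0,0,0.1,8],
  [0,0,0,0,0,0.15,8],
  [0,0,0,0,0,0.15,8],
  [0,0,0,0,0,0.1,8],
  [0,0,0,0,0,0.08,8],
  [0,0,0,0,0,0.04,8],
  [0,0,0,0,0,0,8],
  [0,0,0,0,0,0,8],
  [0,0,0,0,0,0,8],
])

```text
t: 18.95
tool_pos: [0.4546, 0.237, 0.0816]
orientation: [-3.067, -0.682, -0.001]
force: [0.1, -0.9, -1.4]
opening: 0.0133
gripper_force: 30.0
```

Call:
move_arm([
  [0,0,0,0,0,0.04,8],
  [0,0,0,0,0,0.04,8],
  [0,0,0,0,0,0.04,8],
  [0,0,0,0,0,0.03,8],
  [0,0,0,0,0,0,8],
  [0,0,0,0,0,0,8],
  [0,0,0,0,0,0,8],
  [0,0,0,0,0,0,8],
  [0,0,0,0,0,0,8],
  [0,0,0,0,0,0,8],
])

```text
t: 19.95
tool_pos: [0.4558, 0.2376, 0.0805]
orientation: [-3.066, -0.682, -0.005]
force: [-5.6, -3.2, 18.3]
opening: 0.0133
gripper_force: 30.0
```

The foot is on the bore floor. I'll ease off, open and rise.

Call:
move_arm([
  [0,0,0,0,0,-0.04,8],
  [0,0,0,0,0,-0.05,8],
  [0,0,0,0,0,0,8],
  [0,0,0,0,0,0,16],
  [0,0,0,0,0,0,20],
  [0,0,0,0,0,0,26],
  [0,0,0,0,0,0,30],
  [0,0,0,0,0,0,30],
  [0,0,0,0,0,0,30],
  [0,0,0,0,0,0,30],
])

```text
t: 20.95
tool_pos: [0.4544, 0.237, 0.0798]
orientation: [3.067, 0.682, -0.0]
force: [0.1, 0.8, 0.5]
opening: 0.0296
gripper_force: 0.0
```

Call:
move_arm([
  [0,0,0,0,0,-0.3,30],
  [0,0,0,0,0,-0.5,30],
  [0,0,0,0,0,-0.6,30],
  [0,0,0,0,0,-0.7,30],
  [0,0,0,0,0,-0.8,30],
  [0,0,0,0,0,-0.8,30],
  [0,0,0,0,0,-0.6,30],
  [0,0,0,0,0,-0.3,30],
  [0,0,0,0,0,0,30],
  [0,0,0,0,0,0,30],
])

```text
t: 21.95
tool_pos: [0.4542, 0.2369, 0.1943]
orientation: [3.067, 0.682, -0.001]
force: [-0.4, 0.1, -0.1]
opening: 0.03
gripper_force: 0.0
```

```bash
python3 -c "
from h import *
c=read_camera('wrist');save('w7.png',c['frame']);P=fpts(c);z=P[...,2]
q=P[(np.hypot(P[...,0]-.4529,P[...,1]-.236)<.03)&(z>.09)&(z<.125)];t=q[q[:,2]>.104];print(circ(t),np.percentile(q[:,2],95));print(read_state()['force'])"
```

```text
(453.0, 235.9, 7.3, 268) 0.11530360592528888
[ 0.60468192 -0.20695345  0.28079699]
```

View pics/w7.png

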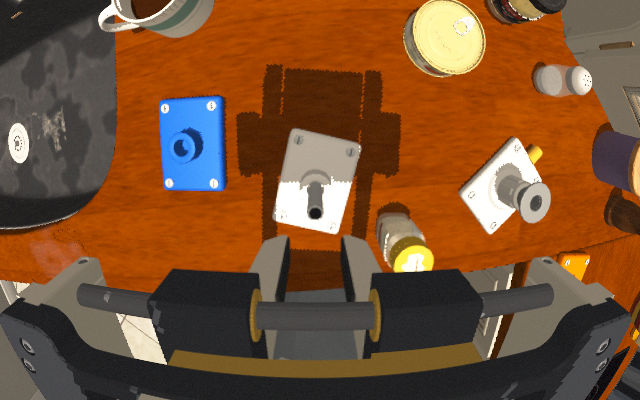

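```bash
python3 -c "
from h import *
from scipy.optimize import least_squares as LS
for n in ('wrist','side'):
  c=read_camera(n);P=(fpts if n=='wrist' else pts)(c);z=P[...,2]
  m=(np.hypot(P[...,0]-.4529,P[...,1]-.236)<.022)
  print(n,np.histogram(z[m],bins=np.arange(.03,.13,.004)))
  q=P[m&(z>.05)&(z<.108)]*1e3
  a=LS(lambda a:np.hypot(q[:,0]-a[0]-a[2]*(q[:,2]-40),q[:,1]-a[1]-a[3]*(q[:,2]-40))-7,[453,236,0,0],loss='soft_l1').x;print(a)
  t=P[m&(z>.108)&(z<.125)];print(len(t),np.percentile(t[:,2],[10,50,90]) if len(t) else 0)
  q=P[m&(z>.037)&(z<.044)];print('boss z',np.median(q[:,2]))
  if n=='side': save('s9.png',cv2.resize(c['frame'][200:290,310:420],(733,600),interpolation=2))
"
```

```text
wrist (array([ 23,  39, 446,  65,  12,  19,  16,  10,  14,  14,  23,  14,  15,
        16,  18,  23,  20,  22,  27,  21,  90, 147,   0,   0]), array([0.03 , 0.034, 0.038, 0.042, 0.046, 0.05 , 0.054, 0.058, 0.062,
       0.066, 0.07 , 0.074, 0.078, 0.082, 0.086, 0.09 , 0.094, 0.098,
       0.102, 0.106, 0.11 , 0.114, 0.118, 0.122, 0.126]))
[4.52247266e+02 2.36149057e+02 4.19850865e-03 1.01315782e-03]
247 [0.11274705 0.11420804 0.11502032]
boss z 0.04110202602669316
side (array([16, 22, 52, 17,  6,  4,  6,  6,  5,  8,  4,  8,  7,  6,  8,  4,  5,
        6,  6,  7, 14,  3,  0,  0]), array([0.03 , 0.034, 0.038, 0.042, 0.046, 0.05 , 0.054, 0.058, 0.062,
       0.066, 0.07 , 0.074, 0.078, 0.082, 0.086, 0.09 , 0.094, 0.098,
       0.102, 0.106, 0.11 , 0.114, 0.118, 0.122, 0.126]))
[ 4.51590769e+02  2.37910911e+02 -2.65000326e-02 -9.37483848e-03]
21 [0.10910449 0.1130755  0.11418598]
boss z 0.04017737212783962
```

View pics/s9.png

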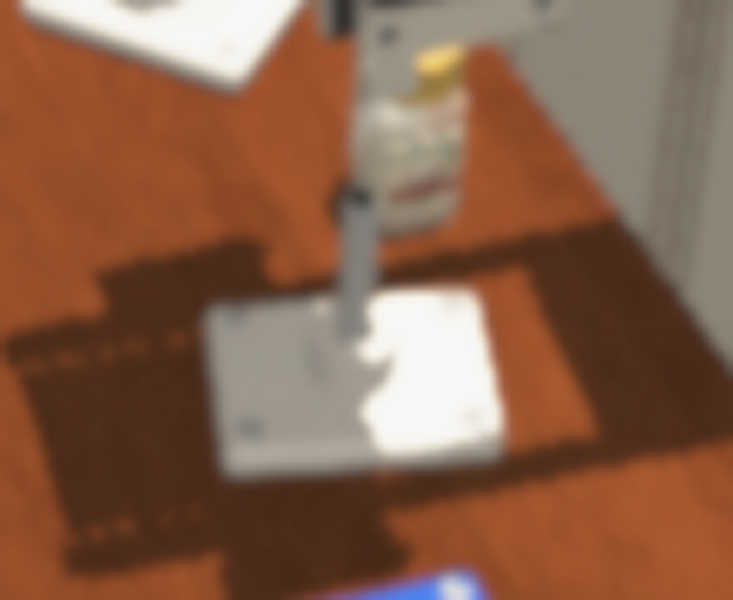

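```bash
python3 -c "
from h import *
c=read_camera('wrist');P=fpts(c);print((P[138:160:2,174:196:2,2]*1e3).round().astype(int))
c=dict(np.load('w1.npz'));P=fpts(c);print((P[126:148:2,96:118:2,2]*1e3).round().astype(int))"
```

```text
[[40 41 40 42 41 42 39 40 41 40 35]
 [41 41 35 29 20 41 42 41 41 41 37]
 [40 36 29 24 17 17 18 41 42 42 40]
 [39 35 28 23 17 17 18 41 40 41 41]
 [40 35 28 22 18 18 17 17 42 41 41]
 [39 34 29 24 20 17 18 17 41 42 41]
 [39 34 30 24 21 18 20 19 41 42 40]
 [40 37 33 29 25 21 16 41 42 41 40]
 [42 39 39 35 33 33 41 42 41 40 41]
 [40 42 42 41 41 41 40 42 41 38 38]
 [42 41 42 40 41 42 41 41 41 34 17]]
[[17 17 18 16 38 34 29 25 23 18 18]
 [18 43 42 41 41 40 35 33 28 22 18]
 [42 41 42 42 41 42 39 36 33 28 22]
 [41 41 42 39 41 40 42 39 33 29 25]
 [41 39 36 31 25 41 41 39 36 29 27]
 [40 38 33 27 22 42 42 39 37 32 28]
 [40 38 32 26 23 18 42 41 36 32 29]
 [41 37 32 29 22 43 42 41 38 34 28]
 [41 37 34 31 26 41 43 40 38 34 26]
 [42 41 37 32 29 41 41 41 36 30 26]
 [42 41 40 41 41 41 40 39 34 29 25]]
```

The identical blue twin's bore floor also reads about 16–17 mm, so the tube's foot is resting on the floor. It stands upright with the gripper clear, and I'm handing the job in.

```bash
python3 -c "
from plant import *
print(close_job())"
```

```text
the job is handed in; nothing more can be done
None
```

The tube is out of the port and stands foot-down and upright in the parking socket, let go and with the gripper clear; I handed the job in at about 22 s, and `close_job()` gave no verdict. The ring readings stayed at or below 13 N. The tube seems to stand about 24 mm deep rather than the stated 28 mm: it stopped about 16 mm above the worktop, where the blue look-alike's bore floor also reads.

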